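Find the loose coat peg and lock it

ROBOT

A 6-joint arm with a two-finger parallel gripper is mounted at the origin on the work surface. World frame = base frame: x ahead of the robot, y to its left, z up, the work surface at z = 0. Lengths are in m, angles in rad, forces in N, time in s.
With the tool pointing down it reaches from about 0.4 to 0.825 m from the base axis. Payload 7 kg.
Tool frame: the origin (TCP) lies on the centre line of the jaws, within the pads' length; the fingertips stand tip_reach ahead of it and the grasp point (between the pads) is the TCP (tip_reach is the distance from the TCP to the fingertips, in m); z points along the fingers, y is the line along which they close (so a half turn about z gives the same grasp; the last joint's range is limited). The gripper opens to 88 mm and grips with 3 to 60 N. Pads are 19 mm wide; open, the fingers measure 130 mm over their backs; the gripper's body (78 mm by 193 mm) begins 47 mm behind the grasp point.
Start: joints at [1.518, 0.359, 0.012, 0, -1.224, -0.288], TCP at [0.226, 0.636, 0.246] pointing down, gripper open.
Joint ranges: [-3.07, 3.07], [-1.43, 2.12], [-1.02, 1.25], [-3.03, 1.67], [-3.05, -0], [-3.03, 3.03]. Speed limits (rad/s): [2.39, 2.39, 3.01, 3.14, 3.14, 3.14].

INTERFACE

Orientations are given as [roll, pitch, yaw] about the fixed x, y, z axes, in that order (R = Rz(yaw) Ry(pitch) Rx(roll)).
In Python, from station import get_state, grab_frame, calibration, job_done, find_in, mark_of, tip_reach gives the robot as it stands.
- The arm moves only by the shell command python3 -m handwheel 'ROWS' [OPENING] [FORCE]. ROWS is JSON, a list of rows, each an object with "delta_pos": the shift along the world's x, y, z in units of 30 mm (1.0 is 30 mm), a list of three; "dr": the turn, a rotation vector about the world's x, y, z in degrees, a list of three. In form: [{"delta_pos": [tx, ty, tz], "dr": [rx, ry, rz]}, ...]. A call has 1 to 10 rows; each row shifts and turns the commanded pose from where the row before left it; what a row does not reach is not made up. A row lasts 1/10 s, in which the tool goes at most 50 mm and 8.59 degrees, less where a joint would pass 70% of its speed; a pose out of reach is approached as far as the arm can. A call is refused whole if a number of a shift passes 1 or a number of a turn 8.59, either way. A call with a gripper value outside its range is refused whole. OPENING is the closure, from -1 (fully open) to 1 (shut), set as the call begins (- or left out, the last holds). The fingers move at their own pace and stop on an object; FORCE is the grip in N (left out, the last holds). Time passes only in rows, so rows that do not move let the fingers close. It gives the time, the measured TCP pose, the force, the opening and the grip force at its end, in the units of the state.
- get_state(): the state, without advancing time (a new reading comes with each control period).
- grab_frame(name): name is "side" or "top"; returns the picture (420x560x3 uint8, red, green, blue); there is no depth.
- calibration(name): a dict with "fx", "fy", "cx", "cy" (pixels), "extrinsics" (4x4, takes a point from world to camera coordinates). Camera axes: x right, y down, z forward; pixel columns grow to the right and rows downward; lengths in m; the calibration is good to about 2 mm. A picture is of the moment at which its call begins. calibration takes no time and is no camera call.
- job_done(): hands the job in; it is judged then, once.
Trained networks look in the newest picture that a camera, given by its name, has taken for a name from the list of things; names that differ only in an ending like _2 or _b are one class to them, and where a whole thing is asked for, a point or a joint stands for the part that bears it (a point fixed in the world has none). Each returns a list of dicts, best first, with "conf" (0 to 1); they miss things now and then, are a little off and sometimes report something else, mostly with a low value. They report only what shows in the picture. A call takes as long as a camera call. They do not tell look-alikes from the thing itself.
- find_in(camera, query): "location" ([column, row] in pixels, amid what is visible of it).
- mark_of(camera, query): "location" ([column, row] in pixels: a listed point, or the origin of a listed thing).
The state is a dict: "t": time; "q": joint angles; "qd": joint speeds; "joint_efforts": joint torques, N m; "eef_pos": TCP position; "ee_rot": TCP orientation; "force": force on the tool from outside, world axes, zero at the start; "moment": the same for the moment, N m; "width": finger opening in m; "gripper_force": force on a finger pad.
Only numpy, scipy, OpenCV 4.12 (cv2) and the standard library are available. Lean on these libraries where they do the work, as an engineer would, in place of code of your own. Each camera call takes 0.05 s, during which the arm holds its last target. There are 200 camera calls.

TASK

One of the three coat pegs on the rail has worked loose: rock the pegs sideways along the rail, first to the robot's left and then to its right as far as it will go, to feel which one has play, and do not force the firm ones. Then take the key from its stand and, with its blade in the slot of the cam lock in front of the loose peg, turn that lock a quarter turn clockwise until it stops, leaving the other two locks alone. Finish by setting the key down in the planter saucer, without disturbing the flashlight or the tin.

Things in the scene. Friction and masses are not known exactly. Their poses are not given: they have to be found in the camera images.
- peg_place_1 (a point): peg place at the left end (+y) of the rail: centre of the turned wooden peg's head (34 mm across at its widest, peg axis vertical), 12 mm below the peg's top (peg top 114 mm over the bench; stem 18 mm thick below 80 mm). The axes are the rail's: y along the rail to the robot's left, x away from the robot. The peg pivots about a line along x 77 mm below this point. Places are 130 mm apart
- lock_place_1 (a point): the lock belonging to peg_place_1, 65 mm nearer the robot: centre of the top face (36 mm over the bench) of a round steel cam, 60 mm across, with a straight slot 8 mm wide, 48 mm long, 11 mm deep. Axes as the rail's (they do not turn with the cam): the slot starts along y; turned fully home, clockwise seen from above, it lies along x. It turns stiffly (about 0.12 N m) against a hard stop
- peg_place_2 (a point): peg place at the middle of the rail: centre of the turned wooden peg's head (34 mm across at its widest, peg axis vertical), 12 mm below the peg's top (peg top 114 mm over the bench; stem 18 mm thick below 80 mm). The axes are the rail's: y along the rail to the robot's left, x away from the robot. The peg pivots about a line along x 77 mm below this point. Places are 130 mm apart
- lock_place_2 (a point): the lock belonging to peg_place_2, 65 mm nearer the robot: centre of the top face (36 mm over the bench) of a round steel cam, 60 mm across, with a straight slot 8 mm wide, 48 mm long, 11 mm deep. Axes as the rail's (they do not turn with the cam): the slot starts along y; turned fully home, clockwise seen from above, it lies along x. It turns stiffly (about 0.12 N m) against a hard stop
- peg_place_3 (a point): peg place at the right end (-y) of the rail: centre of the turned wooden peg's head (34 mm across at its widest, peg axis vertical), 12 mm below the peg's top (peg top 114 mm over the bench; stem 18 mm thick below 80 mm). The axes are the rail's: y along the rail to the robot's left, x away from the robot. The peg pivots about a line along x 77 mm below this point. Places are 130 mm apart
- lock_place_3 (a point): the lock belonging to peg_place_3, 65 mm nearer the robot: centre of the top face (36 mm over the bench) of a round steel cam, 60 mm across, with a straight slot 8 mm wide, 48 mm long, 11 mm deep. Axes as the rail's (they do not turn with the cam): the slot starts along y; turned fully home, clockwise seen from above, it lies along x. It turns stiffly (about 0.12 N m) against a hard stop
- lean_a (a joint): sideways lean (rad) of peg a; 0 upright, positive to the robot's left (rail +y). Letters go with the pegs, and which letter stands at which place changes every time and is not told. One peg is loose: it leans up to 0.12 (about 9 mm at its head) either way under less than 2 N and comes back almost upright by itself. The two firm ones give only about 1 mm at the head under 25 N. Turning its lock home takes up most of the loose peg's play
- turn_a (a joint): turn (rad) of the cam lock that belongs to peg a (see lean_a for the letters); starts at 0, grows clockwise seen from above, stops at 1.57. All three start alike, so the slots do not tell which peg is loose
- lean_b (a joint): sideways lean (rad) of peg b; 0 upright, positive to the robot's left (rail +y). Letters go with the pegs, and which letter stands at which place changes every time and is not told. One peg is loose: it leans up to 0.12 (about 9 mm at its head) either way under less than 2 N and comes back almost upright by itself. The two firm ones give only about 1 mm at the head under 25 N. Turning its lock home takes up most of the loose peg's play
- turn_b (a joint): turn (rad) of the cam lock that belongs to peg b (see lean_b for the letters); starts at 0, grows clockwise seen from above, stops at 1.57. All three start alike, so the slots do not tell which peg is loose
- lean_c (a joint): sideways lean (rad) of peg c; 0 upright, positive to the robot's left (rail +y). Letters go with the pegs, and which letter stands at which place changes every time and is not told. One peg is loose: it leans up to 0.12 (about 9 mm at its head) either way under less than 2 N and comes back almost upright by itself. The two firm ones give only about 1 mm at the head under 25 N. Turning its lock home takes up most of the loose peg's play
- turn_c (a joint): turn (rad) of the cam lock that belongs to peg c (see lean_c for the letters); starts at 0, grows clockwise seen from above, stops at 1.57. All three start alike, so the slots do not tell which peg is loose
- key_grip (a point): centre of the wooden handle of the cam key. Key 100 mm long, standing upright in a dark wooden stand (90 x 80 x 40 mm block): z up along the key, handle 46 mm along x, 18 mm thick along y, from 35 mm below this point to 35 mm above; below the handle a steel blade 34 mm wide (along x), 5 mm thick (along y), 30 mm long. 140 g. The blade sits 30 mm deep in the stand's slot with 2 to 3 mm clearance
- key_tip (a point): middle of the lower edge of the key's blade, 65 mm below key_grip; same axes
- saucer_floor (a point): centre of the inner floor of the brown ceramic planter saucer, 6 mm over the bench; inner floor 160 mm across, rim 200 mm across and 30 mm over the bench. Stand and saucer swap sides of the bench from time to time
- flashlight: white plastic flashlight lying on the bench, 155 mm long along x, 48 mm thick; origin under its middle; bystander
- tin: aluminium tin with twist cap, 68 mm across, 73 mm high; origin under its middle; bystander
Not all that is in view belongs to the job. What is shaped like the part that bears saucer_floor but orange is not meant. Leave any orange or pink look-alike of the part that bears key_grip alone.

How it is judged:
By the outcome, as a careful person would: the job done as asked, in the order asked, and still so for the second after the job is handed in, with the robot touching nothing.
It also fails if it takes over 72 s, if anything falls off the work surface, if the arm or the gripper's body presses on something with over 40 N, if the wrist force passes 120 N, or if a joint passes its speed limit or range.

## Working session

There is one attempt and no reset: what is moved stays moved. The work goes in short steps, Python scripts to look and compute and a shell command to move; the robot and the scene stay as the last step left them, time stands still between calls to the robot, and variables do not carry over. Pictures are saved under pics/ and viewed, at most 10 in all, crops included, and the job is handed in when it is done.

```bash
mkdir -p pics; ls; cat > h.py <<'E'
import numpy as np, cv2
from station import *
def save(cam,name):
    im=grab_frame(cam); cv2.imwrite('pics/'+name,im[:,:,::-1]); return im
def ray(cam,px):
    c=calibration(cam); E=np.array(c['extrinsics'])
    d=np.array([(px[0]-c['cx'])/c['fx'],(px[1]-c['cy'])/c['fy'],1])
    R=E[:3,:3]; o=-R.T@E[:3,3]; return o,R.T@d
def at_z(cam,px,z):
    o,d=ray(cam,px); return o+d*(z-o[2])/d[2]
def proj(cam,p):
    c=calibration(cam); E=np.array(c['extrinsics']); q=E[:3,:3]@np.array(p)+E[:3,3]
    return c['fx']*q[0]/q[2]+c['cx'],c['fy']*q[1]/q[2]+c['cy']
E
python3 - <<'E'
from h import *
a=save('top','t0.png'); b=save('side','s0.png')
cv2.imwrite('pics/both0.png',cv2.resize(np.hstack([a,b]),(800,300))[:,:,::-1])
Z={'peg_place_1':.102,'lock_place_1':.036,'key_grip':.075,'key_tip':.01,'saucer_floor':.006,'flashlight':0,'tin':0}
for cam in('top','side'):
    for q,z in Z.items():
        for r in mark_of(cam,q)[:4]: print(cam,q,np.round(r['location'],1),round(r['conf'],2),at_z(cam,r['location'],z).round(3))
s=get_state();print(s,tip_reach if not callable(tip_reach) else tip_reach())
for c in('top','side'):print(ray(c,(280,210)))
E
```

```text
pics
top peg_place_1 [236.6 162.4] 0.72 [0.597 0.158 0.102]
top peg_place_1 [283.1 158.2] 0.61 [0.614 0.018 0.102]
top peg_place_1 [325.7 159.2] 0.55 [ 0.614 -0.112  0.102]
top lock_place_1 [282.4 185.3] 0.96 [0.539 0.016 0.036]
top lock_place_1 [241.1 189. ] 0.84 [0.524 0.146 0.036]
top lock_place_1 [322.1 178. ] 0.69 [ 0.566 -0.109  0.036]
top key_grip [283.  183.6] 0.72 [0.54  0.015 0.075]
top key_grip [170.2 210.8] 0.63 [0.447 0.358 0.075]
top key_grip [133.1 206.3] 0.57 [0.458 0.471 0.075]
top key_grip [185.  168.6] 0.54 [0.578 0.318 0.075]
top key_tip [138.6 210.8] 0.71 [0.449 0.471 0.01 ]
top saucer_floor [378.4 296.4] 0.91 [ 0.195 -0.299  0.006]
top saucer_floor [392.3 207.7] 0.65 [ 0.48  -0.341  0.006]
top flashlight [186.3 125.8] 0.71 [0.73  0.331 0.   ]
top tin [389.8 139.4] 0.79 [ 0.704 -0.333  0.   ]
side peg_place_1 [302.9 165. ] 0.87 [0.606 0.156 0.102]
side peg_place_1 [371.6 207.3] 0.86 [ 0.621 -0.109  0.102]
side peg_place_1 [334.7 184.3] 0.82 [0.615 0.024 0.102]
side lock_place_1 [313.  212.1] 0.85 [0.548 0.027 0.036]
side lock_place_1 [349.  237.8] 0.65 [ 0.556 -0
[... 828 characters left out ...]
,  0.00132596,  0.0005702 ,  0.00082855,  0.00144729,
        0.00026064]), 'joint_efforts': array([-4.92091494e-04, -5.82293272e+01,  2.93286735e+01,  7.00220928e+00,
        1.25938383e-02, -1.49810677e-05]), 'eef_pos': array([0.22561162, 0.6361274 , 0.2455752 ]), 'ee_rot': array([ 3.14156988e+00,  3.31732668e-05, -3.40791375e-01]), 'force': array([-0.11556972,  0.31834869,  0.11389227]), 'moment': array([-0.01860552,  0.01403431,  0.03996166]), 'gripper_force': 0.0, 'width': 0.08741963605551287} 0.019
(array([0.34266889, 0.06403097, 1.58741387]), array([ 0.07600757, -0.02719199, -0.99677095]))
(array([-0.04799164, -0.70959822,  0.69869078]), array([ 0.45481448,  0.6835328 , -0.57132631]))
```

View pics/t0.png

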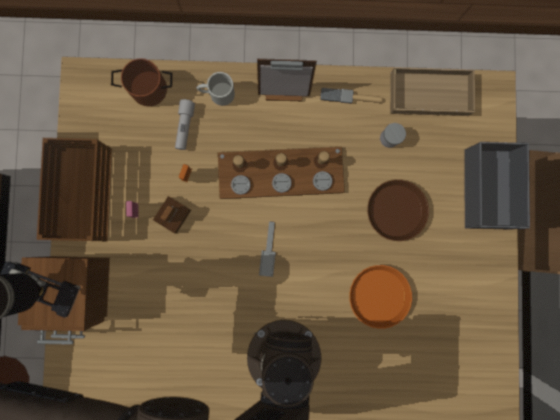

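View pics/s0.png

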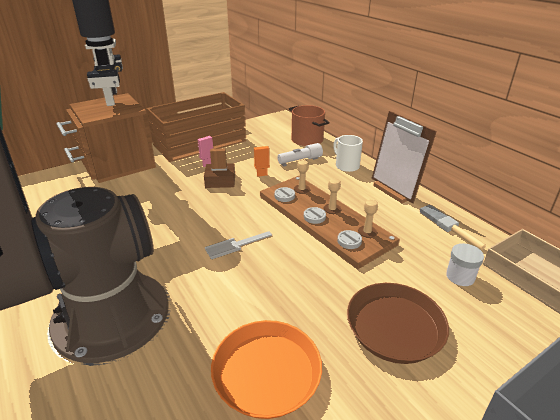

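```bash
python3 - <<'E'
import cv2,numpy as np
t=cv2.imread('pics/t0.png');s=cv2.imread('pics/s0.png')
r=lambda i,w,h:cv2.resize(i,(w,h),interpolation=cv2.INTER_CUBIC)
a=r(t[143:203,210:350],800//1,343)   # 5.714x
k=r(t[190:240,145:200],275,250)       # 5x
k2=r(s[125:195,190:285],339,250)
cv2.imwrite('pics/c1.png',np.vstack([a,np.hstack([k,k2,np.zeros((250,800-275-339,3),np.uint8)])]))
E
```

```text
(no output)
```

View pics/c1.png

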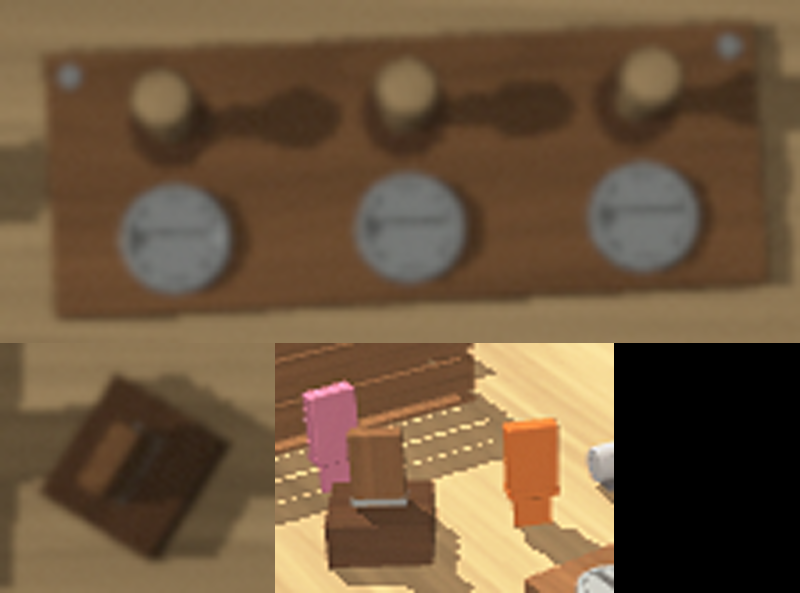

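```bash
python3 - <<'E'
from h import *
from scipy.optimize import least_squares
L=[(240.8,184.65),(281.9,182.7),(322.7,180.6)];P=[(238.4,160.2),(281.2,158.4),(323.8,156.7)]
S=[(302.9,165),(334.7,184.3),(371.6,207.3)];SL=[(283.9,189.8),(313,212.1),(349,237.8)]
def pts(v):
    c,s=np.cos(v[2]),np.sin(v[2]);R=np.array([[c,-s],[s,c]])
    o=[]
    for i in range(3):
        y=130*(1-i)/1000
        o.append((*(v[:2]+R@[0,y]),*(v[:2]+R@[-.065,y])))
    return np.array(o)
def f(v):
    p=pts(v);r=[]
    for i in range(3):
        r+=list(np.subtract(proj('top',(*p[i,:2],.108)),P[i]));r+=list(np.subtract(proj('top',(*p[i,2:],.036)),L[i]))
        r+=list(np.subtract(proj('side',(*p[i,:2],.102)),S[i]));r+=list(np.subtract(proj('side',(*p[i,2:],.036)),SL[i]))
    return np.array(r)
s=least_squares(f,[.61,.02,.05],x_scale=[.1,.1,.1]);print(s.x,np.degrees(s.x[2]));print(pts(s.x).round(4));print(f(s.x).round(1).reshape(-1,4))
a=at_z('top',(145+110/5,190+117/5),.110);print('handle top',a)
c=[at_z('top',(145+u/5,190+(v-343)/5),.04) for u,v in[(115,375),(230,440),(155,558),(42,492)]]
c=np.array(c)[:,:2];print(c.mean(0),np.linalg.norm(np.diff(c,axis=0),axis=1),[np.degrees(np.arctan2(*(d[::-1]))) for d in np.diff(c,axis=0)])
print('side',at_z('side',(190+376/3.568-275/3.568,125+(430-343)/3.568),.11))
print('top saucer',at_z('top',(398.5,209.5),.03))
E
```

```text
[0.61258707 0.02404047 0.06529366] 3.7410509611695835
[[ 0.6041  0.1538  0.5392  0.1495]
 [ 0.6126  0.024   0.5477  0.0198]
 [ 0.6211 -0.1057  0.5562 -0.1099]]
[[-0.4 -0.3 -0.7 -0.4]
 [-0.1  0.6  0.7  2.6]
 [-0.1 -0.2 -0.7 -0. ]
 [-0.5  0.3  1.5  1.3]
 [ 0.1 -0.1 -0.5  0.5]
 [-1.  -0.6  0.2 -0.1]]
handle top [0.43680097 0.36047973 0.11      ]
[0.43782575 0.35849347] [0.08294232 0.08679768 0.08185082] [np.float64(-118.06119041918312), np.float64(149.58964737746714), np.float64(61.188322466014114)]
side [0.4415393  0.36253675 0.11      ]
top saucer [ 0.47236272 -0.35493127  0.03      ]
```

Candidates for the key at top-camera pixels: brown in the dark stand (168,213), pink (131,208) and orange (184,172). The crop shows the brown one with its steel blade in the dark stand, so I choose that. The saucer is the brown one at (398,210), not the orange one at (381,296). The rail is yawed 3.7°, and the slots lie along it at (241,185), (282,183) and (323,181).

I'll start with peg 3, using the half-open jaws to straddle the head.

```bash
cat > chk.py <<'E'
import sys,numpy as np
from station import get_state
s=get_state();f=s['force'];p=s['eef_pos']
lim=float(sys.argv[1]) if len(sys.argv)>1 else 1e9
fy=f[1]*np.cos(.065)-f[0]*np.sin(.065)
print('t%.1f'%s['t'],p.round(4),'yaw%.2f'%np.degrees(s['ee_rot'][2]),'F',f.round(1),'M',s['moment'].round(2),'w%.4f'%s['width'],'g%.1f'%s['gripper_force'])
sys.exit(abs(fy)>lim)
E
python3 -m handwheel '[{"delta_pos":[0.5,-1,0],"dr":[0,0,1]},{"delta_pos":[0.5,-1,0],"dr":[0,0,1]},{"delta_pos":[0.5,-1,0],"dr":[0,0,1]},{"delta_pos":[0.5,-1,0],"dr":[0,0,1]},{"delta_pos":[0.5,-1,0],"dr":[0,0,1]},{"delta_pos":[0.5,-1,0],"dr":[0,0,1]},{"delta_pos":[0.5,-1,0],"dr":[0,0,1]},{"delta_pos":[0.5,-1,0],"dr":[0,0,1]},{"delta_pos":[0.5,-1,0],"dr":[0,0,1]},{"delta_pos":[0.5,-1,0],"dr":[0,0,1]}]' -0.15
python3 chk.py
python3 -m handwheel '[{"delta_pos":[0.5,-1,0],"dr":[0,0,1]},{"delta_pos":[0.5,-1,0],"dr":[0,0,1]},{"delta_pos":[0.5,-1,0],"dr":[0,0,1]},{"delta_pos":[0.5,-1,0],"dr":[0,0,1]},{"delta_pos":[0.5,-1,0],"dr":[0,0,1]},{"delta_pos":[0.5,-1,-0.3],"dr":[0,0,1]},{"delta_pos":[0.5,-1,-0.3],"dr":[0,0,1]},{"delta_pos":[0.5,-1,-0.3],"dr":[0,0,1]},{"delta_pos":[0.5,-1,-0.3],"dr":[0,0,1]},{"delta_pos":[0.6,-1,-0.3],"dr":[0,0,1]}]'
python3 chk.py
```

```text
t: 1.8
eef_pos: [0.376, 0.3349, 0.2459]
ee_rot: [-3.141, -0.0, -0.165]
force: [0.7, 0.6, -0.7]
width: 0.0504
gripper_force: 0.0
t1.8 [0.376  0.3349 0.2459] yaw-9.47 F [ 0.7  0.6 -0.7] M [ 0.01 -0.15 -0.  ] w0.0504 g0.0
t: 2.8
eef_pos: [0.529, 0.0349, 0.2006]
ee_rot: [-3.141, -0.001, 0.009]
force: [-0.3, 1.4, 0.9]
width: 0.0502
gripper_force: 0.0
t2.8 [0.529  0.0349 0.2006] yaw0.53 F [-0.3  1.4  0.9] M [ 0.05 -0.07  0.01] w0.0502 g0.0False
False
```

```bash

python3 -m handwheel '[{"delta_pos":[0.6,-0.94,-0.27],"dr":[0,0,0.6]},{"delta_pos":[0.6,-0.94,-0.27],"dr":[0,0,0.6]},{"delta_pos":[0.6,-0.94,-0.27],"dr":[0,0,0.6]},{"delta_pos":[0.6,-0.94,-0.27],"dr":[0,0,0.7]},{"delta_pos":[0.67,-0.93,-0.27],"dr":[0,0,0.7]},{"delta_pos":[0,0,0],"dr":[0,0,0]}]'
python3 - <<'E'
from h import *
a=save('side','s1.png'); b=save('top','t1.png')
r=lambda i,w,h:cv2.resize(i,(w,h),interpolation=cv2.INTER_CUBIC)
cv2.imwrite('pics/c2.png',np.hstack([r(a[120:260,300:440],400,400),r(b[110:210,270:370],400,400)])[:,:,::-1])
E
python3 chk.py
```

```text
t: 3.4
eef_pos: [0.6217, -0.1075, 0.1581]
ee_rot: [3.141, 0.002, 0.062]
force: [-0.0, 1.0, 0.8]
width: 0.0505
gripper_force: 0.0
t3.5 [ 0.6206 -0.1053  0.1593] yaw3.57 F [-0.   0.4  0.8] M [-0.02  0.02 -0.03] w0.0504 g0.0False
```

View pics/c2.png

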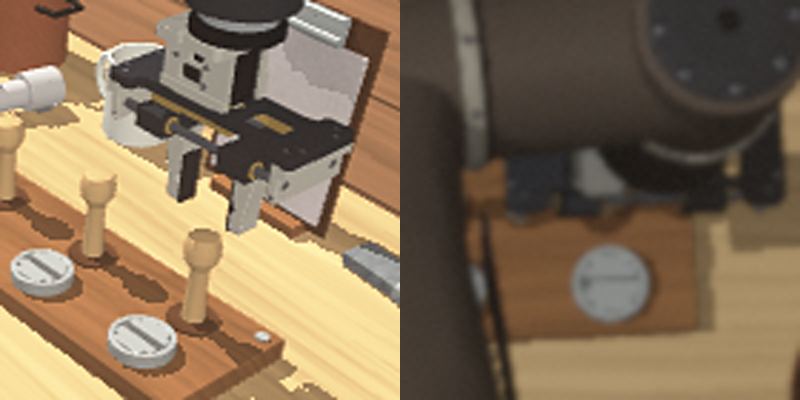

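The left crop shows the jaws above peg 3, whose head is at crop (203,245), with the two fingers on either side of it. I'll go down and rock it to the left in small steps.

```bash

python3 -m handwheel '[{"delta_pos":[0,0,-0.5],"dr":[0,0,0]},{"delta_pos":[0,0,-0.5],"dr":[0,0,0]},{"delta_pos":[0,0,-0.5],"dr":[0,0,0]},{"delta_pos":[0,0,-0.45],"dr":[0,0,0]},{"delta_pos":[0,0,0],"dr":[0,0,0]}]' >/dev/null
python3 chk.py
python3 -m handwheel '[{"delta_pos":[0,0.08,0],"dr":[0,0,0]},{"delta_pos":[0,0.08,0],"dr":[0,0,0]}]' >/dev/null; python3 chk.py 4 &&
python3 -m handwheel '[{"delta_pos":[0,0.03,0],"dr":[0,0,0]},{"delta_pos":[0,0.02,0],"dr":[0,0,0]}]' >/dev/null && python3 chk.py 4 &&
python3 -m handwheel '[{"delta_pos":[0,0.02,0],"dr":[0,0,0]},{"delta_pos":[0,0.02,0],"dr":[0,0,0]}]' >/dev/null && python3 chk.py 4 &&
python3 -m handwheel '[{"delta_pos":[0,0.02,0],"dr":[0,0,0]},{"delta_pos":[0,0.02,0],"dr":[0,0,0]}]' >/dev/null && python3 chk.py 4 &&
python3 -m handwheel '[{"delta_pos":[0,0.02,0],"dr":[0,0,0]},{"delta_pos":[0,0.02,0],"dr":[0,0,0]}]' >/dev/null && python3 chk.py 4 &&
python3 -m handwheel '[{"delta_pos":[0,0.02,0],"dr":[0,0,0]},{"delta_pos":[0,0.02,0],"dr":[0,0,0]}]' >/dev/null && python3 chk.py 4
```

```text
t4.0 [ 0.6194 -0.1039  0.1001] yaw3.70 F [-0.  -0.9 -0.5] M [-0.11  0.05 -0.03] w0.0502 g0.0
t4.2 [ 0.6213 -0.0994  0.1026] yaw3.69 F [-0.   0.6  0.2] M [-0.04 -0.04 -0.01] w0.0504 g0.0False
False
```

```bash
sed -i 's/sys.exit(abs(fy)>lim)/sys.exit(int(abs(fy)>lim))/' chk.py
python3 -m handwheel '[{"delta_pos":[0,0.03,0],"dr":[0,0,0]},{"delta_pos":[0,0.02,0],"dr":[0,0,0]}]' >/dev/null && python3 chk.py 4 &&
python3 -m handwheel '[{"delta_pos":[0,0.02,0],"dr":[0,0,0]},{"delta_pos":[0,0.02,0],"dr":[0,0,0]}]' >/dev/null && python3 chk.py 4 &&
python3 -m handwheel '[{"delta_pos":[0,0.02,0],"dr":[0,0,0]},{"delta_pos":[0,0.02,0],"dr":[0,0,0]}]' >/dev/null && python3 chk.py 4 &&
python3 -m handwheel '[{"delta_pos":[0,0.02,0],"dr":[0,0,0]},{"delta_pos":[0,0.02,0],"dr":[0,0,0]}]' >/dev/null && python3 chk.py 4 &&
python3 -m handwheel '[{"delta_pos":[0,0.02,0],"dr":[0,0,0]},{"delta_pos":[0,0.02,0],"dr":[0,0,0]}]' >/dev/null && python3 chk.py 4
```

```text
t4.4 [ 0.6211 -0.098   0.1022] yaw3.69 F [-0.2  0.3  0.2] M [-0.02 -0.01  0.  ] w0.0504 g0.0
t4.6 [ 0.6207 -0.097   0.1017] yaw3.67 F [0.2 1.1 0.8] M [-0.07  0.01  0.02] w0.0501 g0.0
t4.8 [ 0.6207 -0.0959  0.1015] yaw3.67 F [-0.1  0.5 -0.5] M [-0.06  0.02 -0.04] w0.0505 g0.0
t5.0 [ 0.6206 -0.095   0.1015] yaw3.67 F [ 1.1 -3.6 -0.4] M [-1.45 -0.1  -0.02] w0.0505 g2.0
t5.2 [ 0.6206 -0.0945  0.1016] yaw3.67 F [ 1.7 -8.5 -0.9] M [-3.22 -0.32  0.  ] w0.0505 g4.5
```

```bash

python3 -m handwheel '[{"delta_pos":[0,-0.2,0],"dr":[0,0,0]},{"delta_pos":[0,-0.15,0],"dr":[0,0,0]},{"delta_pos":[0,-0.1,0],"dr":[0,0,0]},{"delta_pos":[0,-0.05,0],"dr":[0,0,0]}]' >/dev/null && python3 chk.py 4 &&
python3 -m handwheel '[{"delta_pos":[0,-0.02,0],"dr":[0,0,0]},{"delta_pos":[0,-0.02,0],"dr":[0,0,0]}]' >/dev/null && python3 chk.py 4 &&
python3 -m handwheel '[{"delta_pos":[0,-0.02,0],"dr":[0,0,0]},{"delta_pos":[0,-0.02,0],"dr":[0,0,0]}]' >/dev/null && python3 chk.py 4 &&
python3 -m handwheel '[{"delta_pos":[0,-0.02,0],"dr":[0,0,0]},{"delta_pos":[0,-0.02,0],"dr":[0,0,0]}]' >/dev/null && python3 chk.py 4 &&
python3 -m handwheel '[{"delta_pos":[0,-0.02,0],"dr":[0,0,0]},{"delta_pos":[0,-0.02,0],"dr":[0,0,0]}]' >/dev/null && python3 chk.py 4 &&
python3 -m handwheel '[{"delta_pos":[0,-0.02,0],"dr":[0,0,0]},{"delta_pos":[0,-0.02,0],"dr":[0,0,0]}]' >/dev/null && python3 chk.py 4
```

```text
t5.6 [ 0.6207 -0.1087  0.1015] yaw3.65 F [-0.3 -0.3  0.3] M [-0.05 -0.01  0.03] w0.0504 g0.0
t5.8 [ 0.6208 -0.1096  0.1016] yaw3.67 F [ 0.2  0.3 -0. ] M [-0.03 -0.    0.04] w0.0504 g0.0
t6.0 [ 0.6208 -0.1108  0.1016] yaw3.68 F [-0.3  0.7  0.1] M [-0.09  0.    0.  ] w0.0506 g0.0
t6.2 [ 0.6207 -0.112   0.1015] yaw3.68 F [ 1.2  0.4 -0.2] M [-0.03 -0.01 -0.  ] w0.0503 g0.0
t6.4 [ 0.6208 -0.1128  0.1016] yaw3.67 F [-0.5  5.1  0.8] M [ 1.72  0.1  -0.01] w0.0504 g2.4
```

Peg 3 is firm both ways. Next is peg 2.

```bash

python3 -m handwheel '[{"delta_pos":[0,0.22,0.3],"dr":[0,0,0]},{"delta_pos":[0,0,0.6],"dr":[0,0,0]},{"delta_pos":[0,0.4,0.6],"dr":[0,0,0]},{"delta_pos":[-0.1,1,0],"dr":[0,0,0]},{"delta_pos":[-0.1,1,0],"dr":[0,0,0]},{"delta_pos":[-0.07,1,0],"dr":[0,0,0]},{"delta_pos":[0,0.8,0],"dr":[0,0,0]},{"delta_pos":[0,0.2,-0.4],"dr":[0,0,0]},{"delta_pos":[0,0,-0.6],"dr":[0,0,0]},{"delta_pos":[0,0,-0.5],"dr":[0,0,0]}]' >/dev/null; python3 chk.py 4 &&
python3 -m handwheel '[{"delta_pos":[0,0.1,0],"dr":[0,0,0]},{"delta_pos":[0,0.1,0],"dr":[0,0,0]}]' >/dev/null && python3 chk.py 4 &&
python3 -m handwheel '[{"delta_pos":[0,0.02,0],"dr":[0,0,0]},{"delta_pos":[0,0.02,0],"dr":[0,0,0]}]' >/dev/null && python3 chk.py 4 &&
python3 -m handwheel '[{"delta_pos":[0,0.02,0],"dr":[0,0,0]},{"delta_pos":[0,0.02,0],"dr":[0,0,0]}]' >/dev/null && python3 chk.py 4 &&
python3 -m handwheel '[{"delta_pos":[0,0.02,0],"dr":[0,0,0]},{"delta_pos":[0,0.02,0],"dr":[0,0,0]}]' >/dev/null && python3 chk.py 4 &&
python3 -m handwheel '[{"delta_pos":[0,0.02,0],"dr":[0,0,0]},{"delta_pos":[0,0.02,0],"dr":[0,0,0]}]' >/dev/null && python3 chk.py 4 &&
python3 -m handwheel '[{"delta_pos":[0,0.02,0],"dr":[0,0,0]},{"delta_pos":[0,0.02,0],"dr":[0,0,0]}]' >/dev/null && python3 chk.py 4
```

```text
t7.4 [0.6124 0.0256 0.101 ] yaw3.71 F [-1.2 -0.8 -0. ] M [-0.05  0.02 -0.04] w0.0504 g0.0
t7.6 [0.6127 0.0312 0.1017] yaw3.66 F [-0.4  1.4  0.7] M [-0.04 -0.12 -0.05] w0.0503 g0.0
t7.8 [0.6132 0.0327 0.1025] yaw3.68 F [ 0.1 -0.2  0.6] M [-0.03 -0.03  0.04] w0.0504 g0.0
t8.0 [0.6128 0.0338 0.102 ] yaw3.67 F [-0.4 -0.3 -0.5] M [-0.09 -0.03 -0.01] w0.0506 g0.0
t8.2 [0.6127 0.0347 0.1018] yaw3.68 F [ 0.8 -3.5  0.7] M [-1.29 -0.12  0.01] w0.0504 g1.6
t8.4 [0.6126 0.0352 0.1018] yaw3.68 F [ 0.9 -8.3  2.7] M [-2.97 -0.33 -0.06] w0.0501 g4.1
```

```bash

python3 -m handwheel '[{"delta_pos":[0,-0.2,0],"dr":[0,0,0]},{"delta_pos":[0,-0.15,0],"dr":[0,0,0]},{"delta_pos":[0,-0.1,0],"dr":[0,0,0]},{"delta_pos":[0,-0.05,0],"dr":[0,0,0]}]' >/dev/null && python3 chk.py 4 &&
python3 -m handwheel '[{"delta_pos":[0,-0.03,0],"dr":[0,0,0]},{"delta_pos":[0,-0.03,0],"dr":[0,0,0]}]' >/dev/null && python3 chk.py 4 &&
python3 -m handwheel '[{"delta_pos":[0,-0.02,0],"dr":[0,0,0]},{"delta_pos":[0,-0.02,0],"dr":[0,0,0]}]' >/dev/null && python3 chk.py 4 &&
python3 -m handwheel '[{"delta_pos":[0,-0.02,0],"dr":[0,0,0]},{"delta_pos":[0,-0.02,0],"dr":[0,0,0]}]' >/dev/null && python3 chk.py 4 &&
python3 -m handwheel '[{"delta_pos":[0,-0.02,0],"dr":[0,0,0]},{"delta_pos":[0,-0.02,0],"dr":[0,0,0]}]' >/dev/null && python3 chk.py 4 &&
python3 -m handwheel '[{"delta_pos":[0,-0.02,0],"dr":[0,0,0]},{"delta_pos":[0,-0.02,0],"dr":[0,0,0]}]' >/dev/null && python3 chk.py 4
```

```text
t8.8 [0.6126 0.0209 0.1015] yaw3.65 F [-0.  -0.1  0.5] M [-0.02  0.04  0.03] w0.0506 g0.0
t9.0 [0.6127 0.0194 0.1016] yaw3.68 F [-1.4  0.5 -0.3] M [-0.05 -0.05  0.03] w0.0504 g0.0
t9.2 [0.6126 0.0182 0.1016] yaw3.68 F [ 0.5  1.  -0. ] M [-0.02 -0.01  0.04] w0.0503 g0.0
t9.4 [0.6127 0.0172 0.1016] yaw3.68 F [-0.3  2.  -0.5] M [0.9  0.09 0.02] w0.0501 g1.3
t9.6 [0.6128 0.0167 0.1016] yaw3.68 F [-1.1  8.3  0.1] M [2.75 0.53 0.08] w0.0506 g3.9
```

Peg 2 is firm both ways. Peg 1 should be the loose one.

```bash

python3 -m handwheel '[{"delta_pos":[0,0.23,0.3],"dr":[0,0,0]},{"delta_pos":[0,0,0.6],"dr":[0,0,0]},{"delta_pos":[0,0.4,0.6],"dr":[0,0,0]},{"delta_pos":[-0.1,1,0],"dr":[0,0,0]},{"delta_pos":[-0.1,1,0],"dr":[0,0,0]},{"delta_pos":[-0.08,1,0],"dr":[0,0,0]},{"delta_pos":[0,0.8,0],"dr":[0,0,0]},{"delta_pos":[0,0.2,-0.4],"dr":[0,0,0]},{"delta_pos":[0,0,-0.6],"dr":[0,0,0]},{"delta_pos":[0,0,-0.5],"dr":[0,0,0]}]' >/dev/null; python3 chk.py 4 &&
python3 -m handwheel '[{"delta_pos":[0,0.1,0],"dr":[0,0,0]},{"delta_pos":[0,0.1,0],"dr":[0,0,0]}]' >/dev/null && python3 chk.py 4 &&
python3 -m handwheel '[{"delta_pos":[0,0.03,0],"dr":[0,0,0]},{"delta_pos":[0,0.03,0],"dr":[0,0,0]}]' >/dev/null && python3 chk.py 4 &&
python3 -m handwheel '[{"delta_pos":[0,0.02,0],"dr":[0,0,0]},{"delta_pos":[0,0.02,0],"dr":[0,0,0]}]' >/dev/null && python3 chk.py 4 &&
python3 -m handwheel '[{"delta_pos":[0,0.03,0],"dr":[0,0,0]},{"delta_pos":[0,0.03,0],"dr":[0,0,0]}]' >/dev/null && python3 chk.py 4 &&
python3 -m handwheel '[{"delta_pos":[0,0.03,0],"dr":[0,0,0]},{"delta_pos":[0,0.03,0],"dr":[0,0,0]}]' >/dev/null && python3 chk.py 4 &&
python3 -m handwheel '[{"delta_pos":[0,0.03,0],"dr":[0,0,0]},{"delta_pos":[0,0.03,0],"dr":[0,0,0]}]' >/dev/null && python3 chk.py 4 &&
python3 -m handwheel '[{"delta_pos":[0,0.03,0],"dr":[0,0,0]},{"delta_pos":[0,0.03,0],"dr":[0,0,0]}]' >/dev/null && python3 chk.py 4 &&
python3 -m handwheel '[{"delta_pos":[0,0.03,0],"dr":[0,0,0]},{"delta_pos":[0,0.03,0],"dr":[0,0,0]}]' >/dev/null && python3 chk.py 4 &&
python3 -m handwheel '[{"delta_pos":[0,0.03,0],"dr":[0,0,0]},{"delta_pos":[0,0.03,0],"dr":[0,0,0]}]' >/dev/null && python3 chk.py 4 &&
python3 -m handwheel '[{"delta_pos":[0,0.03,0],"dr":[0,0,0]},{"delta_pos":[0,0.03,0],"dr":[0,0,0]}]' >/dev/null && python3 chk.py 4 &&
python3 -m handwheel '[{"delta_pos":[0,0.03,0],"dr":[0,0,0]},{"delta_pos":[0,0.03,0],"dr":[0,0,0]}]' >/dev/null && python3 chk.py 4
```

```text
t10.6 [0.6039 0.1546 0.1008] yaw3.70 F [-0.4 -0.2 -0.1] M [-0.08 -0.02 -0.03] w0.0501 g0.0
t10.8 [0.6043 0.1604 0.1017] yaw3.66 F [0.2 0.  0.4] M [-0.02 -0.09 -0.04] w0.0502 g0.0
t11.0 [0.6047 0.1627 0.1025] yaw3.68 F [ 0.5 -0.4  0.1] M [-0.01 -0.    0.02] w0.0506 g0.0
t11.2 [0.6043 0.1637 0.102 ] yaw3.67 F [ 0.2 -0.4 -0.2] M [-0.03  0.02  0.01] w0.0504 g0.0
t11.4 [0.6042 0.1654 0.1017] yaw3.67 F [-0.6 -0.3  0.1] M [-0.17 -0.02 -0.  ] w0.0501 g0.1
t11.6 [0.6042 0.1673 0.1015] yaw3.67 F [ 0.1 -0.   0.1] M [-0.18 -0.05 -0.01] w0.0503 g0.2
t11.8 [0.6042 0.1691 0.1015] yaw3.67 F [-0.9 -0.2  1.1] M [-0.29  0.04  0.01] w0.0505 g0.3
t12.0 [0.6042 0.1709 0.1015] yaw3.67 F [ 0.  -1.2 -0. ] M [-0.34  0.02  0.01] w0.0506 g0.4
t12.2 [0.6042 0.1727 0.1016] yaw3.67 F [-0.2 -0.5  0.7] M [-0.36  0.1  -0.  ] w0.0504 g0.5
t12.4 [0.604  0.1737 0.1015] yaw3.68 F [ 0.7 -6.3  1.4] M [-2.68 -0.39  0.06] w0.0503 g3.6
```

Peg 1 is loose: about 9 mm of travel at very little force, then its stop. Now I rock it to the right.

```bash

python3 -m handwheel '[{"delta_pos":[0,-0.2,0],"dr":[0,0,0]},{"delta_pos":[0,-0.2,0],"dr":[0,0,0]},{"delta_pos":[0,-0.2,0],"dr":[0,0,0]},{"delta_pos":[0,-0.15,0],"dr":[0,0,0]},{"delta_pos":[0,-0.1,0],"dr":[0,0,0]},{"delta_pos":[0,-0.06,0],"dr":[0,0,0]},{"delta_pos":[0,-0.06,0],"dr":[0,0,0]},{"delta_pos":[0,-0.06,0],"dr":[0,0,0]}]' >/dev/null && python3 chk.py 4 &&
python3 -m handwheel '[{"delta_pos":[0,-0.04,0],"dr":[0,0,0]},{"delta_pos":[0,-0.04,0],"dr":[0,0,0]}]' >/dev/null && python3 chk.py 4 &&
python3 -m handwheel '[{"delta_pos":[0,-0.03,0],"dr":[0,0,0]},{"delta_pos":[0,-0.03,0],"dr":[0,0,0]}]' >/dev/null && python3 chk.py 4 &&
python3 -m handwheel '[{"delta_pos":[0,-0.03,0],"dr":[0,0,0]},{"delta_pos":[0,-0.02,0],"dr":[0,0,0]}]' >/dev/null && python3 chk.py 4 &&
python3 -m handwheel '[{"delta_pos":[0,-0.03,0],"dr":[0,0,0]},{"delta_pos":[0,-0.02,0],"dr":[0,0,0]}]' >/dev/null && python3 chk.py 4 &&
python3 -m handwheel '[{"delta_pos":[0,-0.03,0],"dr":[0,0,0]},{"delta_pos":[0,-0.02,0],"dr":[0,0,0]}]' >/dev/null && python3 chk.py 4 &&
python3 -m handwheel '[{"delta_pos":[0,-0.03,0],"dr":[0,0,0]},{"delta_pos":[0,-0.02,0],"dr":[0,0,0]}]' >/dev/null && python3 chk.py 4
```

```text
t13.2 [0.6043 0.1436 0.1016] yaw3.68 F [-0.8  0.   0.6] M [ 0.19 -0.08 -0.02] w0.0501 g0.2
t13.4 [0.6043 0.1412 0.1016] yaw3.68 F [1.2 1.  0.6] M [ 0.17 -0.1  -0.04] w0.0505 g0.3
t13.6 [0.6043 0.1394 0.1016] yaw3.68 F [0.4 1.4 2. ] M [ 0.33 -0.15  0.02] w0.0506 g0.4
t13.8 [0.6043 0.1379 0.1016] yaw3.68 F [0.3 1.8 0.6] M [ 0.82 -0.12 -0.03] w0.0508 g1.2
t14.0 [0.6045 0.1376 0.1017] yaw3.68 F [-1.1  8.2  0.3] M [2.89 0.39 0.02] w0.0504 g4.1
```

Peg 1 is the loose one, with stops on both sides and its centre at y=0.1556. So the target is lock 1. Now I go to the key.

```bash

python3 -m handwheel '[{"delta_pos":[0,0.25,0],"dr":[0,0,0]},{"delta_pos":[0,0.3,0.6],"dr":[0,0,0]},{"delta_pos":[0,0,1],"dr":[0,0,0]},{"delta_pos":[-0.7,0.7,0.6],"dr":[0,0,-4]},{"delta_pos":[-0.7,0.9,0],"dr":[0,0,-5]},{"delta_pos":[-0.7,0.9,0],"dr":[0,0,-5]},{"delta_pos":[-0.7,0.9,0],"dr":[0,0,-5]},{"delta_pos":[-0.7,0.9,0],"dr":[0,0,-5]},{"delta_pos":[-0.7,0.9,0],"dr":[0,0,-5]},{"delta_pos":[-0.7,0.9,0],"dr":[0,0,-5]}]' -0.36 
python3 -m handwheel '[{"delta_pos":[-0.65,0.66,0],"dr":[0,0,0]},{"delta_pos":[0,0,0],"dr":[0,0,0]}]' >/dev/null; python3 chk.py
python3 - <<'E'
from h import *
a=save('side','s2.png'); b=save('top','t2.png')
r=lambda i,w,h:cv2.resize(i,(w,h),interpolation=cv2.INTER_CUBIC)
cv2.imwrite('pics/c3.png',np.hstack([r(a[80:220,150:290],400,400),r(b[180:250,135:205],400,400)])[:,:,::-1])
p=get_state()['eef_pos'].copy();p[2]-=.019;print(proj('side',p),proj('side',[.438,.36,.11]))
E
```

```text
t: 15.0
eef_pos: [0.4561, 0.3366, 0.1675]
ee_rot: [3.141, -0.0, -0.533]
force: [0.3, 0.1, 0.2]
width: 0.0592
gripper_force: 0.0
t15.2 [0.4358 0.3575 0.1675] yaw-30.16 F [ 0.3 -1.  -0.1] M [-0.04 -0.03  0.02] w0.0592 g0.0
(np.float64(216.99444211427507), np.float64(138.86546006517779)) (np.float64(217.62832302086088), np.float64(149.99758243620082))
```

View pics/c3.png

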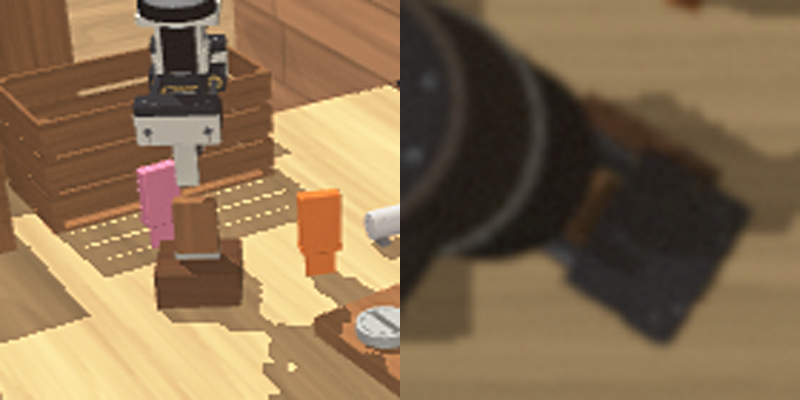

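The left crop shows the near finger at (187,185), in line with the brown handle at (195,215) to within a few mm, and the stand below. The pink and orange keys are clear of the gripper. I'll go down with a small correction.

```bash

python3 -m handwheel '[{"delta_pos":[0.14,0.05,-0.6],"dr":[0,0,0]},{"delta_pos":[0,0,-0.8],"dr":[0,0,0]},{"delta_pos":[0,0,-0.8],"dr":[0,0,0]},{"delta_pos":[0,0,-0.55],"dr":[0,0,0]},{"delta_pos":[0,0,0],"dr":[0,0,0]}]' >/dev/null; python3 chk.py
python3 -m handwheel '[{"delta_pos":[0,0,0],"dr":[0,0,0]},{"delta_pos":[0,0,0],"dr":[0,0,0]},{"delta_pos":[0,0,0],"dr":[0,0,0]},{"delta_pos":[0,0,0],"dr":[0,0,0]},{"delta_pos":[0,0,0],"dr":[0,0,0]}]' 1 4 >/dev/null; python3 chk.py
```

```text
t15.8 [0.4415 0.3548 0.0826] yaw-30.42 F [ 0.3 -0.4  0.3] M [-0.02 -0.    0.04] w0.0596 g0.0
t16.3 [0.4421 0.3575 0.0857] yaw-30.32 F [0.2 0.8 0.5] M [ 0.34 -0.15 -0.02] w0.0251 g0.6
```

```bash

python3 -m handwheel '[{"delta_pos":[0,0,0],"dr":[0,0,0]},{"delta_pos":[0,0,0],"dr":[0,0,0]},{"delta_pos":[0,0,0],"dr":[0,0,0]}]' >/dev/null; python3 chk.py
python3 -m handwheel '[{"delta_pos":[0,0,0],"dr":[0,0,0]},{"delta_pos":[0,0,0],"dr":[0,0,0]}]' >/dev/null; python3 chk.py
```

```text
t16.6 [0.4425 0.358  0.0855] yaw-30.30 F [1.9 3.1 2.1] M [ 1.11 -0.63 -0.02] w0.0194 g4.0
t16.8 [0.4424 0.3579 0.0855] yaw-30.30 F [0.9 4.1 2. ] M [ 1.38 -0.75 -0.06] w0.0195 g4.0
```

```bash

python3 -m handwheel '[{"delta_pos":[0.03,0.05,0],"dr":[0,0,0]},{"delta_pos":[0.02,0.04,0],"dr":[0,0,0]},{"delta_pos":[0,0,0],"dr":[0,0,0]}]' >/dev/null; python3 chk.py
```

```text
t17.1 [0.4434 0.3598 0.0849] yaw-30.33 F [2.2 2.4 1.1] M [ 0.87 -0.65 -0.05] w0.0179 g4.0
```

```bash

python3 -m handwheel '[{"delta_pos":[0.02,0.04,0],"dr":[0,0,0]},{"delta_pos":[0,0,0],"dr":[0,0,0]},{"delta_pos":[0,0,0],"dr":[0,0,0]}]' 1 50 >/dev/null; python3 chk.py
python3 -m handwheel '[{"delta_pos":[0,0,0.2],"dr":[0,0,0]},{"delta_pos":[0,0,0.4],"dr":[0,0,0]},{"delta_pos":[0,0,0.7],"dr":[0,0,0]},{"delta_pos":[0,0,1],"dr":[0,0,0]},{"delta_pos":[0,0,1],"dr":[0,0,0]},{"delta_pos":[0,0,0],"dr":[0,0,0]}]' >/dev/null; python3 chk.py
```

```text
t17.4 [0.4435 0.3599 0.0849] yaw-30.34 F [-0.2 -0.7  4. ] M [-0.24  0.02 -0.02] w0.0177 g50.0
t18.0 [0.4451 0.362  0.1889] yaw-30.29 F [ 0.8 -0.4 -1.3] M [ 0.08 -0.08  0.01] w0.0178 g50.0
```

The key is lifted. I carry it over lock 1 with the blade turned along the slot.

```bash

python3 -m handwheel '[{"delta_pos":[0.35,-0.7,0],"dr":[0,0,-6.2]},{"delta_pos":[0.35,-0.8,0],"dr":[0,0,-6.2]},{"delta_pos":[0.35,-0.8,0],"dr":[0,0,-6.2]},{"delta_pos":[0.35,-0.8,0],"dr":[0,0,-6.2]},{"delta_pos":[0.35,-0.8,-0.2],"dr":[0,0,-6.2]},{"delta_pos":[0.35,-0.8,-0.3],"dr":[0,0,-6.2]},{"delta_pos":[0.35,-0.8,-0.3],"dr":[0,0,-6.2]},{"delta_pos":[0.35,-0.8,-0.3],"dr":[0,0,-6.2]},{"delta_pos":[0.35,-0.7,-0.3],"dr":[0,0,-6.3]},{"delta_pos":[0,0,0],"dr":[0,0,0]}]' >/dev/null; python3 chk.py
python3 - <<'E'
from h import *
a=save('side','s3.png'); b=save('top','t3.png')
r=lambda i,w,h:cv2.resize(i,(w,h),interpolation=cv2.INTER_CUBIC)
cv2.imwrite('pics/c4.png',np.hstack([r(a[125:225,230:330],500,500),r(b[130:210,210:260],300,480) if 0 else r(b[120:220,215:275],300,500)])[:,:,::-1])
p=get_state()['eef_pos']
for q,z in((p-[0,0,.075],'tip'),([.5392,.1513,.036],'lock'),(p-[0,0,.035+.01],'handle bottom')):print(z,np.round(proj('side',q),1))
for q in('key_grip','key_tip','lock_place_1'):print(q,[(np.round(r['location'],1),round(r['conf'],2)) for r in mark_of('side',q)[:4]])
E
```

```text
t19.0 [0.5373 0.1479 0.1403] yaw-86.59 F [-0.9  0.9 -2.4] M [0.06 0.02 0.03] w0.0175 g50.0
tip [284.2 183.4]
lock [284.2 192.1]
handle bottom [284.3 174.2]
key_grip [(array([202.4, 146.4]), 0.89), (array([260.3, 155.7]), 0.74), (array([278.1, 162.3]), 0.52)]
key_tip [(array([284.7, 182.3]), 0.84), (array([208.3, 166.5]), 0.81), (array([260. , 172.9]), 0.49)]
lock_place_1 [(array([283.4, 191.4]), 0.82), (array([349.9, 236.7]), 0.77), (array([312.7, 214.1]), 0.73)]
```

View pics/c4.png

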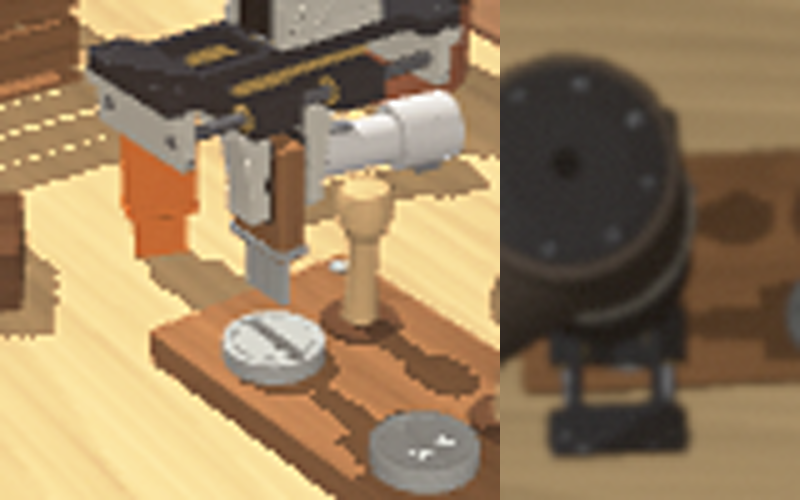

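```bash
python3 - <<'E'
from h import *
a=save('side','s4.png')
c=a[150:205,260:315]
cv2.imwrite('pics/c5.png',cv2.resize(c,(600,600),interpolation=cv2.INTER_LANCZOS4)[:,:,::-1])
p=get_state()['eef_pos'];print(p)
y=get_state()['ee_rot'][2];u=np.array([np.cos(y),np.sin(y),0])
for s in(1,-1):
    for z in(.075,.045):
        for w in(1,-1):
            n=np.array([-u[1],u[0],0]);print(s,w,z,((np.array(proj('side',p-[0,0,z]+u*s*.017+n*w*.0025))-[260,150])*600/55).round())
for l in(.1495,.1513):
  for s in(1,-1):print('slot end',((np.array(proj('side',np.array([.5392,l,.036])+s*.024*np.array([-.065,.998,0])))-[260,150])*600/55).round())
E
```

```text
[0.53828404 0.15163818 0.14239324]
1 1 0.075 [310. 382.]
1 -1 0.075 [295. 388.]
1 1 0.045 [312. 281.]
1 -1 0.045 [296. 287.]
-1 1 0.075 [230. 328.]
-1 -1 0.075 [214. 334.]
-1 1 0.045 [230. 228.]
-1 -1 0.045 [215. 234.]
slot end [213. 424.]
slot end [325. 503.]
slot end [209. 421.]
slot end [321. 499.]
```

View pics/c5.png

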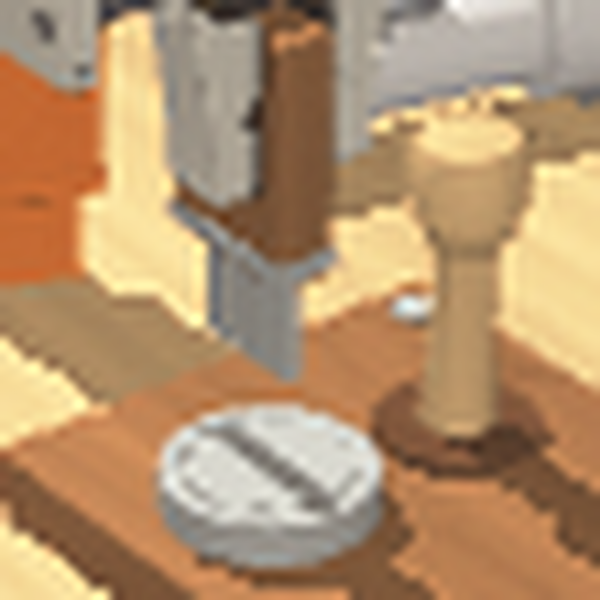

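The zoom shows the blade's lower edge from (210,325) to (283,378), parallel to the slot from (215,427) to (330,503). The key sits about 5 mm off the TCP towards +y in the grasp, so I hold the TCP about 4 mm to −y of the cam axis and go down carefully.

```bash
cat > fz.py <<'E'
import sys
from station import get_state
sys.exit(int(abs(get_state()['force'][2])>float(sys.argv[1])))
E
python3 -m handwheel '[{"delta_pos":[0.03,-0.14,-0.2],"dr":[0,0,0]},{"delta_pos":[0,0,-0.4],"dr":[0,0,0]},{"delta_pos":[0,0,-0.3],"dr":[0,0,0]},{"delta_pos":[0,0,0],"dr":[0,0,0]},{"delta_pos":[0,0,0],"dr":[0,0,0]}]' >/dev/null; python3 chk.py; python3 fz.py 6 &&
python3 -m handwheel '[{"delta_pos":[0,0,-0.05],"dr":[0,0,0]},{"delta_pos":[0,0,-0.05],"dr":[0,0,0]}]' >/dev/null; python3 chk.py; python3 fz.py 6 &&
python3 -m handwheel '[{"delta_pos":[0,0,-0.05],"dr":[0,0,0]},{"delta_pos":[0,0,-0.05],"dr":[0,0,0]}]' >/dev/null; python3 chk.py; python3 fz.py 6 &&
python3 -m handwheel '[{"delta_pos":[0,0,-0.05],"dr":[0,0,0]},{"delta_pos":[0,0,-0.05],"dr":[0,0,0]}]' >/dev/null; python3 chk.py
```

```text
t19.8 [0.5392 0.1467 0.1145] yaw-86.22 F [ 0.3 -0.  -1.3] M [ 0.08 -0.18 -0.06] w0.0175 g50.0
t20.0 [0.5397 0.147  0.1123] yaw-86.22 F [ 0.6 -0.1 -1.7] M [ 0.1  -0.01 -0.  ] w0.0179 g50.0
t20.2 [0.5395 0.1469 0.1091] yaw-86.23 F [ 0.2 -0.5 -1.2] M [ 0.11 -0.02 -0.05] w0.0177 g50.0
t20.4 [0.5394 0.1468 0.106 ] yaw-86.22 F [-0.2  0.3 -2.3] M [ 0.06 -0.03  0.05] w0.0177 g50.0
```

```bash

python3 -m handwheel '[{"delta_pos":[0,0,-0.05],"dr":[0,0,0]},{"delta_pos":[0,0,-0.05],"dr":[0,0,0]}]' >/dev/null; python3 chk.py; python3 fz.py 5 &&
python3 -m handwheel '[{"delta_pos":[0,0,-0.03],"dr":[0,0,0]},{"delta_pos":[0,0,-0.02],"dr":[0,0,0]},{"delta_pos":[0,0,0],"dr":[0,0,0]}]' >/dev/null; python3 chk.py
python3 - <<'E'
from h import *
a=save('side','s5.png')
c=a[150:205,260:315]
cv2.imwrite('pics/c6.png',cv2.resize(c,(500,500),interpolation=cv2.INTER_LANCZOS4)[:,:,::-1])
E
```

```text
t20.6 [0.5394 0.1469 0.1029] yaw-86.23 F [ 0.3 -0.4 -2.1] M [ 0.06 -0.06  0.04] w0.0174 g50.0
t20.9 [0.5394 0.1468 0.1015] yaw-86.23 F [-0.3 -0.6 -2. ] M [ 0.03 -0.04 -0.04] w0.0179 g50.0
```

View pics/c6.png

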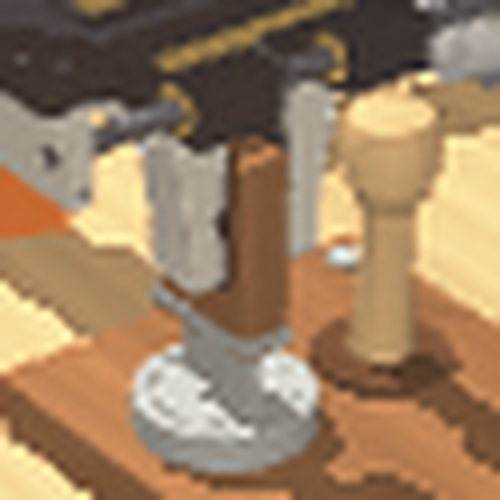

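The picture shows the blade seated in the cam slot at (225,390), with next to no contact force. Now I turn clockwise, moving the TCP around the cam axis as I go.

```bash

python3 -m handwheel '[{"delta_pos":[-0.018,0.004,0],"dr":[0,0,-8]},{"delta_pos":[-0.018,0.004,0],"dr":[0,0,-8]},{"delta_pos":[-0.018,0.004,0],"dr":[0,0,-8]},{"delta_pos":[0,0,0],"dr":[0,0,0]}]' >/dev/null; python3 chk.py 15 &&
python3 -m handwheel '[{"delta_pos":[-0.015,0.011,0],"dr":[0,0,-8]},{"delta_pos":[-0.015,0.011,0],"dr":[0,0,-8]},{"delta_pos":[-0.015,0.011,0],"dr":[0,0,-8]},{"delta_pos":[0,0,0],"dr":[0,0,0]}]' >/dev/null && python3 chk.py 15
```

```text
t21.4 [0.5379 0.1473 0.1016] yaw-110.34 F [ 0.1 -0.1 -1.9] M [ 0.11 -0.05 -0.04] w0.0179 g50.0
t21.8 [0.5366 0.1482 0.1017] yaw-134.12 F [ 0.4 -0.7 -2.1] M [ 0.06 -0.25 -0.03] w0.0180 g50.0
```

```bash

python3 - <<'E'
from h import *
a=save('side','s6.png')
c=a[150:205,260:315]
cv2.imwrite('pics/c7.png',cv2.resize(c,(500,500),interpolation=cv2.INTER_LANCZOS4)[:,:,::-1])
E
```

```text
(no output)
```

View pics/c7.png

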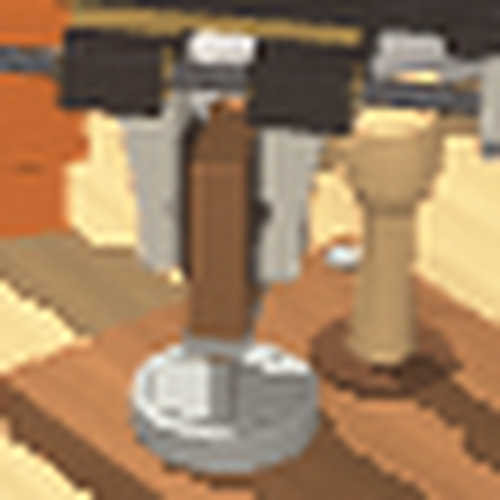

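The key has turned with the jaws and the blade is still in the slot at (225,375). I carry on to the stop.

```bash

python3 -m handwheel '[{"delta_pos":[-0.009,0.016,0],"dr":[0,0,-8]},{"delta_pos":[-0.009,0.016,0],"dr":[0,0,-8]},{"delta_pos":[-0.009,0.016,0],"dr":[0,0,-8]}]' >/dev/null; python3 chk.py 15 &&
python3 -m handwheel '[{"delta_pos":[-0.002,0.014,0],"dr":[0,0,-6]},{"delta_pos":[-0.002,0.014,0],"dr":[0,0,-5]}]' >/dev/null && python3 chk.py 15 &&
python3 -m handwheel '[{"delta_pos":[-0.002,0.014,0],"dr":[0,0,-4]},{"delta_pos":[0,0,0],"dr":[0,0,-3]}]' >/dev/null && python3 chk.py 15
```

```text
t22.1 [0.5357 0.1496 0.1016] yaw-158.14 F [ 0.3  0.7 -1. ] M [-0.1  -0.37  0.14] w0.0178 g50.0
t22.3 [0.5356 0.1504 0.1016] yaw-169.06 F [-0.2 -1.2 -0.7] M [-0.39 -0.31  0.13] w0.0179 g50.0
t22.5 [0.5356 0.1508 0.1016] yaw-175.98 F [ 0.4 -0.8 -1.8] M [ 0.04 -0.17  0.17] w0.0177 g50.0
```

```bash
cat > mz.py <<'E'
import sys
from station import get_state
sys.exit(int(abs(get_state()['moment'][2])>float(sys.argv[1])))
E
python3 -m handwheel '[{"delta_pos":[0,0,0],"dr":[0,0,-2]},{"delta_pos":[0,0,0],"dr":[0,0,-2]}]' >/dev/null; python3 chk.py; python3 mz.py 0.6 &&
python3 -m handwheel '[{"delta_pos":[0,0,0],"dr":[0,0,-2]},{"delta_pos":[0,0,0],"dr":[0,0,-1]}]' >/dev/null && python3 chk.py && python3 mz.py 0.6 &&
python3 -m handwheel '[{"delta_pos":[0,0,0],"dr":[0,0,-2]},{"delta_pos":[0,0,0],"dr":[0,0,-1]}]' >/dev/null && python3 chk.py && python3 mz.py 0.6 &&
python3 -m handwheel '[{"delta_pos":[0,0,0],"dr":[0,0,-2]},{"delta_pos":[0,0,0],"dr":[0,0,-1]}]' >/dev/null && python3 chk.py && python3 mz.py 0.6 &&
python3 -m handwheel '[{"delta_pos":[0,0,0],"dr":[0,0,-2]},{"delta_pos":[0,0,0],"dr":[0,0,-1]}]' >/dev/null && python3 chk.py
```

```text
t22.7 [0.5356 0.151  0.1016] yaw-179.91 F [ 0.1 -0.  -2. ] M [ 0.3  -0.12  0.12] w0.0179 g50.0
t22.9 [0.5356 0.1512 0.1017] yaw177.06 F [-0.4  1.2 -1.7] M [0.72 0.05 0.48] w0.0181 g50.1
t23.1 [0.5356 0.1513 0.1017] yaw174.02 F [-0.1  2.5 -2.7] M [1.07 0.16 1.19] w0.0178 g50.7
```

The moment reaches 1.2 N m, so the cam is at its stop. I ease back within the slot play and lift out.

```bash

python3 -m handwheel '[{"delta_pos":[0,0,0],"dr":[0,0,3]},{"delta_pos":[0,0,0],"dr":[0,0,3]},{"delta_pos":[0,0,0],"dr":[0,0,2]},{"delta_pos":[0,0,0],"dr":[0,0,0]}]' >/dev/null; python3 chk.py
python3 -m handwheel '[{"delta_pos":[0,0,0.1],"dr":[0,0,0]},{"delta_pos":[0,0,0.2],"dr":[0,0,0]},{"delta_pos":[0,0,0.4],"dr":[0,0,0]},{"delta_pos":[0,0,0.7],"dr":[0,0,0]},{"delta_pos":[0,0,1],"dr":[0,0,0]},{"delta_pos":[0,0,1],"dr":[0,0,0]},{"delta_pos":[0,0,0],"dr":[0,0,0]}]' >/dev/null; python3 chk.py
python3 - <<'E'
from h import *
a=save('side','s7.png')
c=a[120:220,240:340]
cv2.imwrite('pics/c8.png',cv2.resize(c,(600,600),interpolation=cv2.INTER_LANCZOS4)[:,:,::-1])
E
```

```text
t23.5 [0.5354 0.1507 0.1015] yaw-178.10 F [ 0.5 -0.2 -1.5] M [ 0.05 -0.2  -0.02] w0.0179 g50.0
t24.2 [0.5379 0.1519 0.2093] yaw-178.18 F [ 0.3  0.2 -1.3] M [ 0.1  -0.23  0.02] w0.0178 g50.0
```

View pics/c8.png

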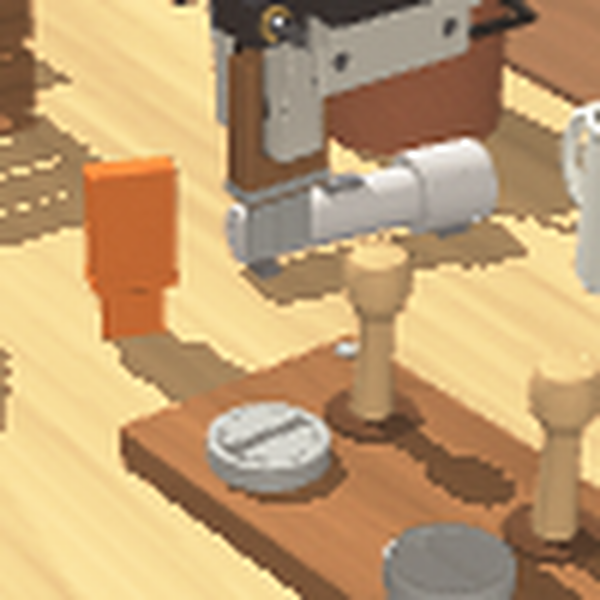

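Lock 1's slot now runs along x, from (222,455) to (310,420) in the crop, and the key is free. I carry it to the brown saucer.

```bash

python3 -m handwheel '[{"delta_pos":[-0.1,-0.7,0],"dr":[0,0,-2]},{"delta_pos":[-0.14,-1,0],"dr":[0,0,-2.3]},{"delta_pos":[-0.14,-1,0],"dr":[0,0,-2.3]},{"delta_pos":[-0.14,-1,0],"dr":[0,0,-2.3]},{"delta_pos":[-0.14,-1,0],"dr":[0,0,-2.3]},{"delta_pos":[-0.14,-1,0],"dr":[0,0,-2.3]},{"delta_pos":[-0.14,-1,0],"dr":[0,0,-2.3]},{"delta_pos":[-0.14,-1,0],"dr":[0,0,-2.3]},{"delta_pos":[-0.14,-1,0],"dr":[0,0,-2.3]},{"delta_pos":[-0.14,-1,0],"dr":[0,0,-2.3]}]' >/dev/null
python3 -m handwheel '[{"delta_pos":[-0.14,-1,0],"dr":[0,0,-2.3]},{"delta_pos":[-0.14,-1,0],"dr":[0,0,-2.3]},{"delta_pos":[-0.14,-1,0],"dr":[0,0,-2.3]},{"delta_pos":[-0.14,-1,0],"dr":[0,0,-2.3]},{"delta_pos":[-0.14,-1,0],"dr":[0,0,-2.3]},{"delta_pos":[-0.14,-1,0],"dr":[0,0,-2.3]},{"delta_pos":[-0.1,-0.9,0],"dr":[0,0,-2.3]},{"delta_pos":[0,0,0],"dr":[0,0,0]}]' >/dev/null; python3 chk.py
python3 -m handwheel '[{"delta_pos":[0,0,0],"dr":[-4.5,-6,0]},{"delta_pos":[0,0,0],"dr":[-4.5,-6,0]},{"delta_pos":[0,0,0],"dr":[-4.5,-6,0]},{"delta_pos":[0,0,0],"dr":[-4.5,-6,0]},{"delta_pos":[0,0,0],"dr":[-4.5,-6,0]},{"delta_pos":[0,0,0],"dr":[-4.5,-6,0]},{"delta_pos":[0,0,0],"dr":[0,0,0]}]'; python3 chk.py
python3 - <<'E'
from h import *
from scipy.spatial.transform import Rotation as R
s=get_state();print(R.from_euler('xyz',s['ee_rot']).as_matrix().round(3),s['q'].round(2))
E
```

```text
t26.1 [ 0.4646 -0.3497  0.2023] yaw142.68 F [ 0.4  0.6 -1.4] M [ 0.07 -0.11 -0.02] w0.0179 g50.0
t: 26.75
eef_pos: [0.4662, -0.4044, 0.2443]
ee_rot: [-3.082, 0.588, 2.479]
force: [-1.3, -1.1, -1.5]
width: 0.0175
gripper_force: 50.0
t26.8 [ 0.4662 -0.4044  0.2443] yaw142.01 F [-1.3 -1.1 -1.5] M [ 1.34  1.61 -0.08] w0.0175 g50.0
[[-0.656  0.641  0.4  ]
 [ 0.512  0.766 -0.388]
 [-0.555 -0.05  -0.831]] [-0.44 -0.02 -0.91  1.01 -0.22 -2.76]
```

The outward tilt runs into the wrist limits (q5 near 0). I'll undo it and check whether the grey box leaves room for an inward tilt.

```bash

python3 -m handwheel '[{"delta_pos":[0,0,0],"dr":[4.8,6.4,0]},{"delta_pos":[0,0,0],"dr":[4.8,6.4,0]},{"delta_pos":[0,0,0],"dr":[4.8,6.4,0]},{"delta_pos":[0,0,0],"dr":[4.8,6.4,0]},{"delta_pos":[0,0,0],"dr":[0,0,0]},{"delta_pos":[0,0,0],"dr":[0,0,0]}]'
python3 - <<'E'
from h import *
from scipy.spatial.transform import Rotation as R
s=get_state();print(R.from_euler('xyz',s['ee_rot']).as_matrix().round(3),s['q'].round(2),s['eef_pos'])
for z in(0,.05,.1,.15,.2):print(z,at_z('top',(466,146),z).round(3),at_z('top',(468,228),z).round(3),at_z('side',(550,330),z).round(3))
for q in('saucer_floor','key_grip','key_tip'):print(q,[(np.round(r['location'],1),round(r['conf'],2)) for r in (grab_frame('side'),mark_of('side',q))[1][:4]])
E
```

```text
t: 27.35
eef_pos: [0.4647, -0.4332, 0.2555]
ee_rot: [-3.03, 0.21, 2.469]
force: [-1.0, 0.2, -1.5]
width: 0.0177
gripper_force: 50.0
[[-0.765  0.637  0.092]
 [ 0.609  0.763 -0.216]
 [-0.208 -0.109 -0.972]] [-0.35  0.17 -0.34  0.22 -0.91 -2.03] [ 0.46471487 -0.43323443  0.25548835]
0 [ 0.689 -0.584  0.   ] [ 0.42 -0.59  0.  ] [ 0.731 -0.527  0.   ]
0.05 [ 0.678 -0.564  0.05 ] [ 0.418 -0.569  0.05 ] [ 0.675 -0.54   0.05 ]
0.1 [ 0.667 -0.544  0.1  ] [ 0.415 -0.548  0.1  ] [ 0.619 -0.553  0.1  ]
0.15 [ 0.656 -0.523  0.15 ] [ 0.413 -0.528  0.15 ] [ 0.564 -0.566  0.15 ]
0.2 [ 0.646 -0.503  0.2  ] [ 0.411 -0.507  0.2  ] [ 0.508 -0.58   0.2  ]
saucer_floor [(array([395.4, 324.6]), 0.68), (array([264.3, 371.7]), 0.66)]
key_grip [(array([457.2, 259.7]), 0.81), (array([263.2, 156.2]), 0.8), (array([203.4, 146.5]), 0.58)]
key_tip [(array([208.5, 163.9]), 0.92), (array([460.4, 292.5]), 0.85), (array([258.7, 173. ]), 0.74), (array([299.1, 156.6]), 0.38)]
```

```bash
cat > tgt.py <<'E'
from h import *
from scipy.spatial.transform import Rotation as R
s=get_state();a=np.radians(35)
r=np.array([.802,-.598,0]);y=np.array([.598,.802,0]);z=-np.cos(a)*np.array([0,0,1])-np.sin(a)*r
T=R.from_matrix(np.c_[np.cross(y,z),y,z]);d=np.degrees((T*R.from_euler('xyz',s['ee_rot']).inv()).as_rotvec())
print('rotvec',d.round(1),np.linalg.norm(d).round(1),'dpos/30mm',((np.array([.480,-.358,.2])-s['eef_pos'])/.03).round(2),s['q'].round(2),s['eef_pos'].round(4),'z',R.from_euler('xyz',s['ee_rot']).as_matrix()[:,2].round(2),s['force'].round(1))
E
python3 tgt.py
```

```text
rotvec [34.  33.3  0.4] 47.6 dpos/30mm [ 0.58  2.55 -1.92] [-0.35  0.16 -0.34  0.22 -0.91 -2.03] [ 0.4626 -0.4344  0.2576] z [ 0.09 -0.22 -0.97] [-0.6  0.6 -1.1]
```

```bash

python3 -m handwheel '[{"delta_pos":[0.08,0.32,0],"dr":[4.2,4.2,0]},{"delta_pos":[0.08,0.32,0],"dr":[4.2,4.2,0]},{"delta_pos":[0.08,0.32,0],"dr":[4.2,4.2,0]},{"delta_pos":[0.08,0.32,0],"dr":[4.2,4.2,0]},{"delta_pos":[0.08,0.32,0],"dr":[4.2,4.2,0]},{"delta_pos":[0.08,0.32,0],"dr":[4.2,4.2,0]},{"delta_pos":[0.08,0.32,-0.3],"dr":[4.2,4.1,0]},{"delta_pos":[0.05,0.3,-0.5],"dr":[4.2,4.1,0]},{"delta_pos":[0,0,0],"dr":[0,0,0]},{"delta_pos":[0,0,0],"dr":[0,0,0]}]'; python3 tgt.py
```

```text
t: 28.65
eef_pos: [0.4818, -0.3592, 0.2328]
ee_rot: [-3.129, -0.608, 2.491]
force: [-0.5, 0.5, -1.0]
width: 0.018
gripper_force: 50.0
rotvec [ 0.6 -0.2  0.2] 0.6 dpos/30mm [-0.06  0.04 -1.09] [-0.4   0.62  0.32 -0.14 -1.86 -1.82] [ 0.4818 -0.3592  0.2328] z [-0.46  0.34 -0.82] [-0.5  0.5 -1. ]
```

```bash

python3 -m handwheel '[{"delta_pos":[-0.2,0.17,-0.5],"dr":[0,0,0]},{"delta_pos":[0,0,-0.8],"dr":[0,0,0]},{"delta_pos":[0,0,-0.9],"dr":[0,0,0]},{"delta_pos":[0,0,-0.9],"dr":[0,0,0]},{"delta_pos":[0,0,-0.8],"dr":[0,0,0]},{"delta_pos":[0,0,-0.5],"dr":[0,0,0]},{"delta_pos":[0,0,-0.3],"dr":[0,0,0]},{"delta_pos":[0,0,0],"dr":[0,0,0]}]' >/dev/null; python3 chk.py; python3 fz.py 4 &&
python3 -m handwheel '[{"delta_pos":[0,0,-0.07],"dr":[0,0,0]},{"delta_pos":[0,0,-0.07],"dr":[0,0,0]}]' >/dev/null; python3 chk.py; python3 fz.py 4 &&
python3 -m handwheel '[{"delta_pos":[0,0,-0.06],"dr":[0,0,0]},{"delta_pos":[0,0,0],"dr":[0,0,0]}]' >/dev/null; python3 chk.py; python3 fz.py 4 &&
python3 -m handwheel '[{"delta_pos":[0,0,-0.05],"dr":[0,0,0]},{"delta_pos":[0,0,0],"dr":[0,0,0]}]' >/dev/null; python3 chk.py
```

```text
t29.4 [ 0.4758 -0.3538  0.0931] yaw142.79 F [ 0.2  0.6 -1.7] M [-1.32 -1.89  0.  ] w0.0178 g50.0
t29.6 [ 0.4766 -0.3541  0.0897] yaw142.81 F [ 0.2  0.5 -2.3] M [-1.31 -1.93 -0.03] w0.0175 g50.0
t29.9 [ 0.476  -0.3537  0.0869] yaw142.79 F [ 0.4  0.4 -1.4] M [-1.29 -1.9  -0.03] w0.0174 g50.0
t30.1 [ 0.4759 -0.3537  0.0851] yaw142.79 F [ 0.  -0.7 -0.7] M [-1.32 -2.01  0.04] w0.0174 g50.0
```

Not touching yet. There is time to spare, so I tilt 15° more for a gentler set-down and then go down to contact.

```bash

python3 -m handwheel '[{"delta_pos":[0.1,-0.08,0],"dr":[4.5,6,0]},{"delta_pos":[0.1,-0.08,0],"dr":[4.5,6,0]},{"delta_pos":[0,0,-0.1],"dr":[0,0,0]},{"delta_pos":[0,0,-0.1],"dr":[0,0,0]},{"delta_pos":[0,0,0],"dr":[0,0,0]}]' >/dev/null; python3 tgt.py; python3 chk.py
python3 -m handwheel '[{"delta_pos":[0,0,-0.1],"dr":[0,0,0]},{"delta_pos":[0,0,-0.1],"dr":[0,0,0]}]' >/dev/null; python3 chk.py; python3 fz.py 4 &&
python3 -m handwheel '[{"delta_pos":[0,0,-0.06],"dr":[0,0,0]},{"delta_pos":[0,0,0],"dr":[0,0,0]}]' >/dev/null; python3 chk.py; python3 fz.py 4 &&
python3 -m handwheel '[{"delta_pos":[0,0,-0.05],"dr":[0,0,0]},{"delta_pos":[0,0,0],"dr":[0,0,0]}]' >/dev/null; python3 chk.py; python3 fz.py 4 &&
python3 -m handwheel '[{"delta_pos":[0,0,-0.05],"dr":[0,0,0]},{"delta_pos":[0,0,0],"dr":[0,0,0]}]' >/dev/null; python3 chk.py
```

```text
rotvec [ -8.4 -12.1   0.1] 14.7 dpos/30mm [-0.07  0.02  4.01] [-0.42  0.9   0.37 -0.17 -1.89 -1.78] [ 0.4821 -0.3586  0.0797] z [-0.61  0.45 -0.65] [ 0.1  0.4 -0.9]
t30.6 [ 0.4821 -0.3586  0.0797] yaw142.70 F [ 0.1  0.4 -0.9] M [-1.78 -2.53  0.02] w0.0177 g50.0
t30.8 [ 0.4825 -0.3586  0.0755] yaw142.77 F [-0.3  0.8 -1. ] M [-1.73 -2.52  0.04] w0.0176 g50.0
t30.9 [ 0.4819 -0.3584  0.0721] yaw142.72 F [-0.3  0.1 -1.8] M [-1.8  -2.54  0.03] w0.0179 g50.0
t31.1 [ 0.4819 -0.3585  0.071 ] yaw142.72 F [1.2 0.8 5.7] M [-0.32 -1.22 -0.39] w0.0177 g50.0
t31.1 [ 0.4819 -0.3585  0.071 ] yaw142.72 F [1.2 0.8 5.7] M [-0.32 -1.22 -0.39] w0.0177 g50.0
```

In contact with the saucer floor. I release and withdraw along the tool axis.

```bash

python3 -m handwheel '[{"delta_pos":[0,0,0],"dr":[0,0,0]},{"delta_pos":[0,0,0],"dr":[0,0,0]},{"delta_pos":[0,0,0],"dr":[0,0,0]},{"delta_pos":[0,0,0],"dr":[0,0,0]},{"delta_pos":[0,0,0],"dr":[0,0,0]},{"delta_pos":[0,0,0],"dr":[0,0,0]},{"delta_pos":[0,0,0],"dr":[0,0,0]}]' -0.2 3 >/dev/null; python3 chk.py
python3 -m handwheel '[{"delta_pos":[0.06,-0.05,0.2],"dr":[0,0,0]},{"delta_pos":[0.1,-0.1,0.4],"dr":[0,0,0]},{"delta_pos":[0.2,-0.15,0.6],"dr":[0,0,0]},{"delta_pos":[0.2,-0.15,0.8],"dr":[0,0,0]},{"delta_pos":[0,0,1],"dr":[0,0,0]},{"delta_pos":[-0.2,0.3,1],"dr":[-4,-5,0]},{"delta_pos":[-0.2,0.5,1],"dr":[-4,-5,0]},{"delta_pos":[-0.2,0.8,0.5],"dr":[-4,-5,0]},{"delta_pos":[-0.2,1,0],"dr":[-4,-5,0]},{"delta_pos":[-0.2,1,0],"dr":[0,0,0]}]' >/dev/null; python3 chk.py
python3 -m handwheel '[{"delta_pos":[-0.2,1,0],"dr":[0,0,0]},{"delta_pos":[-0.2,1,0],"dr":[0,0,0]},{"delta_pos":[-0.2,1,0],"dr":[0,0,0]},{"delta_pos":[-0.2,1,0],"dr":[0,0,0]},{"delta_pos":[0,0,0],"dr":[0,0,0]}]' >/dev/null; python3 chk.py
python3 - <<'E'
from h import *
for cam in('top','side'):
    im=save(cam,cam[0]+'9.png')
    for q,z in(('key_grip',.02),('key_tip',.015),('saucer_floor',.006),('tin',0),('flashlight',0)):
        for r in mark_of(cam,q)[:4]: print(cam,q,np.round(r['location'],1),round(r['conf'],2),at_z(cam,r['location'],z).round(3))
# handle (lighter brown) vs saucer pixels, before / after
a=cv2.imread('pics/t0.png').astype(int);b=cv2.imread('pics/t9.png').astype(int)
d=np.abs(a-b).sum(2)[165:255,355:445]>40
ys,xs=np.nonzero(d);print('changed',d.sum(),xs.min()+355,xs.max()+355,ys.min()+165,ys.max()+165)
for y in range(172,248,4):print(''.join('#' if d[y-165,x-355] else '.' for x in range(358,440,2)))
E
```

```text
t31.9 [ 0.4819 -0.3585  0.07  ] yaw142.69 F [-0.4  1.   0.1] M [-1.52 -2.21  0.  ] w0.0523 g0.0
t32.9 [ 0.4682 -0.2631  0.2399] yaw142.38 F [0.6 0.7 1. ] M [-0.71 -1.21 -0.03] w0.0526 g0.0
t33.4 [ 0.4445 -0.1416  0.237 ] yaw142.49 F [ 0.  -0.6  0.1] M [-0.8  -1.25  0.  ] w0.0528 g0.0
top key_grip [407.2 198.2] 0.67 [ 0.51  -0.385  0.02 ]
top key_grip [135.8 208.3] 0.51 [0.456 0.477 0.02 ]
top key_grip [182.9 172.7] 0.45 [0.574 0.333 0.02 ]
top key_grip [393.1 214.6] 0.37 [ 0.456 -0.34   0.02 ]
top key_tip [394.1 216.2] 0.72 [ 0.452 -0.345  0.015]
top key_tip [135.3 210.6] 0.56 [0.449 0.48  0.015]
top saucer_floor [377.5 294.1] 0.85 [ 0.203 -0.296  0.006]
top saucer_floor [394.6 209.5] 0.74 [ 0.474 -0.349  0.006]
top flashlight [188.7 128.8] 0.62 [0.721 0.323 0.   ]
side key_grip [262.1 154. ] 0.95 [0.625 0.414 0.02 ]
side key_grip [415.1 321.2] 0.91 [ 0.504 -0.372  0.02 ]
side key_grip [200.6 148.9] 0.9 [0.467 0.563 0.02 ]
side key_tip [384.8 318.2] 0.78 [ 0.462 -0.33   0.015]
side key_tip [209.7 164.1] 0.66 [0.449 0.455 0.015]
side key_tip [260.1 173.6] 0.56 [0.555 0.311 0.015]
side
[... 406 characters left out ...]
#####....#..################
#############....##..........############
##########...#####..............#######.#
#########.#####............##....####..##
#######..####........................####
######...####..................#.....####
###########....................##.#.#.###
###############.....####.......##.#.#.###
################..###..........#....#.###
######..#######..###............#.#.#####
#######..#####.....................##.###
####..#...##.......................#.####
.#.#.####.......#...........#....####.###
##########...........#..........#####....
############.................############
####################..###################
#########################################
```

Key lies in the brown saucer: grip (0.507, −0.378), tip (0.457, −0.338), which matches the 65 mm between them. The tin and flashlight are where they were, and the robot is clear.

```bash
python3 -c "
from station import *
print(job_done())"
```

```text
the job is handed in; nothing more can be done
None
```

The job is handed in at about 34 s: peg 1 at the left end was the loose one, its lock is turned clockwise to the stop, the other two locks were left alone, and the key lies in the brown saucer with the tin and flashlight undisturbed.

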